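# Put the safe knob away behind the self-closing glass door

### The arm

A 6-joint arm with a two-finger parallel gripper is mounted at the origin on the work surface. World frame = base frame: x ahead of the robot, y to its left, z up, the work surface at z = 0. Lengths are in m, angles in rad, forces in N, time in s.
With the tool pointing down it reaches from about 0.4 to 0.825 m from the base axis. Payload 7 kg.
Tool frame: the origin (TCP) lies at the very end of the fingers, on their centre line; the grasp point (between the pads) lies 19 mm behind it; z points along the fingers, y is the line along which they close (so a half turn about z gives the same grasp; the last joint's range is limited). The gripper opens to 88 mm and grips with 3 to 60 N. Pads are 19 mm wide; open, the fingers measure 130 mm over their backs; the gripper's body (78 mm by 193 mm) begins 47 mm behind the grasp point.
Start: joints at [1.46, 0.359, 0.012, 0, -1.224, -0.288], TCP at [0.262, 0.622, 0.227] pointing down, gripper open.
Joint ranges: [-3.07, 3.07], [-1.43, 2.12], [-1.02, 1.25], [-3.03, 1.67], [-3.05, -0], [-3.03, 3.03]. Speed limits (rad/s): [2.39, 2.39, 3.01, 3.14, 3.14, 3.14].

### API

Orientations are given as a unit quaternion [x, y, z, w].
In Python, from rig import manip gives the robot as it stands. The module is installed in compiled form; this text tells all that it offers.
- The arm moves only by the tool servo_tool, never from a script. Its argument "moves" is a list of rows, each a list of 5 numbers: the opening, from -1 (shut) to 1 (fully open), so that 0 is half open, then the shift along the tool's x, y, z each as a share of 0.1 m, from -1 to 1, then the turn about the tool's z as a share of 360 degrees, from -1 to 1. In form: [[grip, x, y, z, roll], ...]. A call has exactly 5 rows; each row is the pose to reach, as a shift and turn from the pose commanded when the call began, along the tool's axes at that moment, turning the shorter way round; what a row does not reach only later rows make up. A row lasts 1/12 s, in which the tool goes at most 41.7 mm and 7.16 degrees, less where a joint would pass 70% of its speed; a pose out of reach is approached as far as the arm can. A call with a number of a shift or a turn outside -1 to 1 is refused whole. A call with a gripper value outside its range is refused whole. The fingers move at their own pace and stop on an object; the grip force is fixed at half the most. Time passes only in rows, so rows that repeat a pose let the fingers close, or fill a call up. It gives the time, the measured TCP pose, the force, the opening and the grip force at its end, in the units of the state.
- manip.state(): the state, without advancing time (a new reading comes with each control period).
- manip.grab_frame(name): name is "scene" or "top"; returns a dict with "img" (400x640x3 uint8, red, green, blue), "range_z" (400x640 float32, m along the optical axis (not along the pixel's ray), 0 where there is no reading), "K" (3x3 intrinsics, pixels), "R" (3x3) and "t" (3): a world point X has camera coordinates R X + t. Camera axes: x right, y down, z forward; pixel columns grow to the right and rows downward; lengths in m; the calibration is good to about 2 mm. A picture is of the moment at which its call begins.
- manip.job_done(): hands the job in; it is judged then, once.
The state is a dict: "time": time; "joint_positions": joint angles; "qd": joint speeds; "joint_efforts": joint torques, N m; "tool_pos": TCP position; "orientation": TCP orientation; "force": force on the tool from outside, world axes, zero at the start; "wrist_torque": the same for the moment, N m; "width": finger opening in m; "finger_force": force on a finger pad.
Only numpy, scipy, OpenCV 4.12 (cv2) and the standard library are available. Lean on these libraries where they do the work, as an engineer would, in place of code of your own. Each camera call takes 0.05 s, during which the arm holds its last target. There are 200 camera calls.

### The job

Put the black knob away in the glass cabinet, only ever pushing it along the counter: push the self-closing sliding glass door at least three quarters open to the left with one finger and, while that finger holds the door, push the knob in with the other finger until it stands in the free place to the right of the blue bin, clear of the door. Then draw back and let the door close fully by itself. Never squeeze, lift or tip the knob, go gently on the glass, and leave the key blank, the insulator and the spring cup where they are.

Things in the scene. Friction and masses are not known exactly. Their poses are not given: they have to be found in the camera images.
- cabinet: Fixed cabinet, aluminium and clear glass, 385 wide (y -20 to 365), 240 deep, 130 mm high. Origin: on the counter, on the door's middle plane, at the right-hand edge of the doorway seen from the robot. x points into it, y left along the front, z up. The front leans back 50 degrees from vertical: door middle plane x = 1.19 z. Right of the doorway (y -20 to 0) is a frame stile flush with the door.
- doorway (a point): Middle of the doorway at counter level, axes as the cabinet's. The doorway is 170 mm wide (cabinet y 0 to 170) and reaches up the whole leaning front. It has no sill: its floor and the cabinet's floor are the bare counter. Left of it (cabinet y 175 to 345) is a fixed pane just behind the door's track.
- free_place (a point): Point on the counter inside the cabinet, in the middle of the free place for the knob: cabinet x 60, y 42 mm. Knob centre at y 18 to 66 mm is right of the blue bin; the closing door clears the knob when the knob's centre is at cabinet x 45 mm or more. The fixed open blue bin, 45 mm high, fills x 102 to 218, y 86 to 176 mm; a second stands left of it.
- door (a joint): Opening of the sliding glass door in m: 0 shut, 0.165 fully open; it slides left (cabinet +y). A spring closes it by itself: about 2.2 N when shut to 3.6 N fully open, plus a damper of 14 N per m/s. 178 mm wide, 10 mm thick at its frame, hung from the top, just clear of the counter.
- tab_face (a point): Point on the right-hand face of the door's finger tab, straight above the door line (cabinet x 0, y = opening, z 36 mm); moves with the door. The dark steel tab is an upright plate 6 mm thick on the door's right-hand edge, 22 to 50 mm above the counter, standing out towards the robot to cabinet x -24 mm. Its flat face runs on into the door's edge, so a finger pushing it left can slide inwards along it.
- knob_center (a point): Centre of the black anodized knob, an upright plain cylinder 30 mm in diameter, 18 mm high, about 35 g, loose on the counter in front of the doorway; this point is 9 mm above its underside; z is its axis.
- key_blank: Copper key blank lying flat, 73 mm long, bow 28 mm wide, 4 mm thick; origin on its underside 24 mm from the bow's centre, x along the blade. To be left alone.
- insulator: Cream porcelain insulator standing upright, 34 mm in diameter, 40 mm high; origin at the centre of its underside. To be left alone.
- spring_cup: Open steel spring cup standing upright, 40 mm in diameter, 24 mm high; origin at the centre of its underside. To be left alone.

How it is judged:
By the outcome, as a careful person would: the job done as asked, in the order asked, and still so for the second after the job is handed in, with the robot touching nothing.
It also fails if it takes over 58 s, if anything falls off the work surface, if the arm or the gripper's body presses on something with over 40 N, if the wrist force passes 120 N, or if a joint passes its speed limit or range.

## Working session

There is one attempt and no reset: what is moved stays moved. The work goes in short steps, Python scripts to look and compute and a tool call to move; the robot and the scene stay as the last step left them, time stands still between calls to the robot, and variables do not carry over. Pictures are saved under pics/ and viewed, at most 10 in all, crops included, and the job is handed in when it is done.

Besides the shell and the picture viewer there is one more tool, called after "Emit:" as name(argument=value, ...) on one line, values as JSON. servo_tool: Moves the arm, as the interface text tells. Shift numbers are shares of 0.1 m and turn numbers shares of 360 degrees, none past 1 either way. Its arguments: {"type":"object","properties":{"moves":{"type":"array","items":{"type":"array","items":{"type":"number","minimum":-1,"maximum":1}}}},"required":["moves"]}

```bash
mkdir -p pics
python3 - <<'E'
from rig import manip
import cv2,numpy as np
s=manip.state();print({k:np.round(v,3) for k,v in s.items()})
for n in("scene","top"):
    f=manip.grab_frame(n);cv2.imwrite(f"pics/{n}0.png",f["img"][:,:,::-1]);np.savez(f"{n}0.npz",**f)
    print(n,np.round(f["K"],1).tolist(),"cam pos",np.round(-f["R"].T@f["t"],3),np.round(f["R"],3).tolist())
E
```

```text
{'time': np.float64(0.0), 'joint_positions': array([ 1.46 ,  0.359,  0.011, -0.   , -1.224, -0.288]), 'qd': array([ 0.001, -0.001, -0.001,  0.   ,  0.   , -0.   ]), 'joint_efforts': array([ 1.0000e-03, -5.8271e+01,  2.9306e+01,  6.9980e+00,  7.0000e-03,
       -0.0000e+00]), 'tool_pos': array([0.262, 0.622, 0.226]), 'orientation': array([ 0.98 , -0.198, -0.   ,  0.001]), 'force': array([ 0.344, -0.754,  1.09 ]), 'wrist_torque': array([0.032, 0.032, 0.029]), 'finger_force': np.float64(0.0), 'width': np.float64(0.087)}
scene [[507.5, 0.0, 321.1], [0.0, 507.5, 194.9], [0.0, 0.0, 1.0]] cam pos [ 1.407 -0.175  0.711] [[0.253, 0.967, 0.004], [0.601, -0.154, -0.784], [-0.758, 0.201, -0.621]]
top [[422.7, 0.0, 318.6], [0.0, 422.7, 199.1], [0.0, 0.0, 1.0]] cam pos [0.449 0.034 0.89 ] [[0.008, -1.0, 0.023], [-0.986, -0.012, -0.169], [0.169, -0.021, -0.985]]
```

View pics/scene0.png

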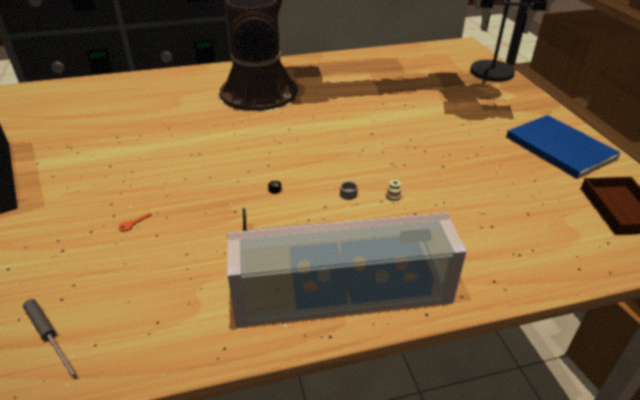

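View pics/top0.png

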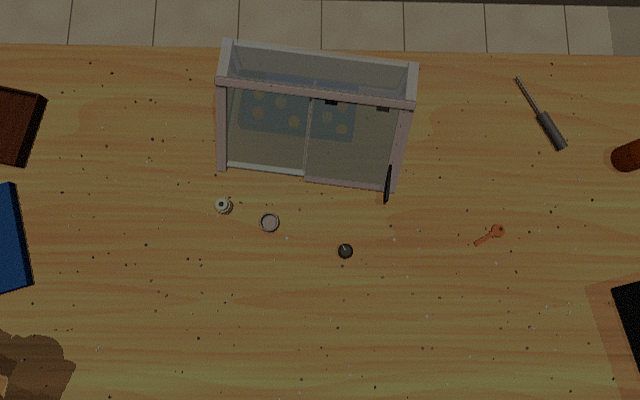

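The top view shows the knob at (345,250), the tab around (388,185), the front-left cabinet corner near (217,171) and the front-right one near (397,192). The cup is at (270,222), the insulator at (223,205) and the key at (490,235). I'll measure more finely on a crop.

```bash
cat > h.py <<'E'
import numpy as np,cv2
def ray(f,u,v,z):
    K,R,t=f["K"],f["R"],f["t"];c=-R.T@t
    d=R.T@np.linalg.inv(K)@np.array([u,v,1.]);return c+d*(z-c[2])/d[2]
def proj(f,X):
    p=f["K"]@(f["R"]@np.asarray(X)+f["t"]);return p[:2]/p[2]
E
python3 - <<'E'
from h import *
f=dict(np.load("top0.npz"));g=dict(np.load("scene0.npz"))
im=f["img"][:,:,::-1];c=cv2.resize(im[30:270,205:415],None,fx=2.5*1.5/1.5,fy=2.5,interpolation=cv2.INTER_CUBIC)
c=cv2.convertScaleAbs(c,alpha=1.8);cv2.imwrite("pics/topc.png",c)
d=g["img"][:,:,::-1];c=cv2.resize(d[170:340,215:475],None,fx=3,fy=3,interpolation=cv2.INTER_CUBIC);cv2.imwrite("pics/scenec.png",c)
for n,F,b,z in(("top",f,(325,235,365,270),.018),("scene",g,(262,175,288,197),.009)):
    x0,y0,x1,y1=b;p=F["img"][y0:y1,x0:x1].max(2);m=(p<(60 if n=="top" else 70)).astype(np.uint8)
    k,l,st,ce=cv2.connectedComponentsWithStats(m);i=1+st[1:,4].argmax();u=ce[i]+[x0,y0]
    print(n,"knob",u,st[i],ray(F,*u,.009),ray(F,*u,.018))
E
```

```text
top knob [344.87134503 250.9122807 ] [ 13   9  15  15 171] [ 0.49108124 -0.04074921  0.009     ] [ 0.49064737 -0.0399883   0.018     ]
scene knob [274.23809524 187.31428571] [  7   7  12  11 105] [ 0.49635827 -0.04335636  0.009     ] [ 0.50803051 -0.04503787  0.018     ]
```

View pics/topc.png

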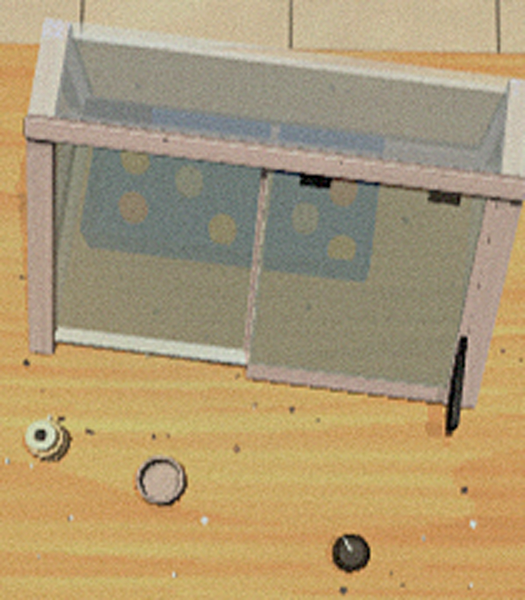

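View pics/scenec.png

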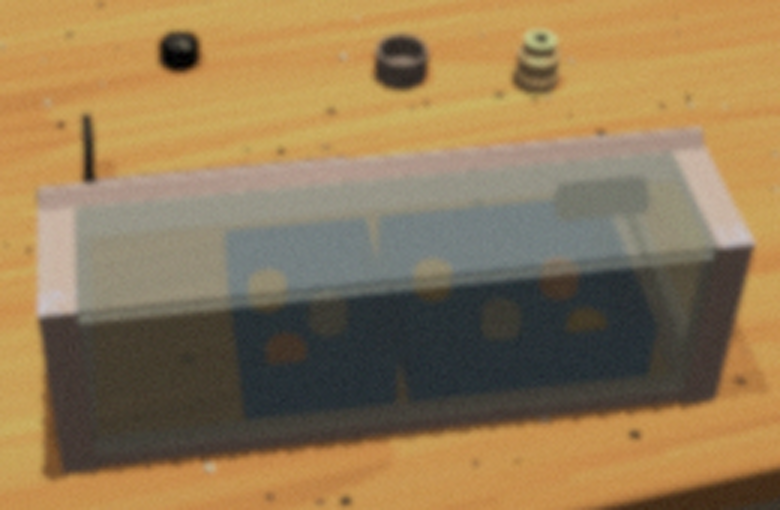

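The crops give the stile's front foot at crop (473,408), the left foot at (30,352) and the bin's front-right corner at (367,280). In the scene crop the back feet are at (60,473) and (714,400). I'll fit the cabinet pose from these.

```bash
cat >> h.py <<'E'
from scipy.spatial.transform import Rotation as Ro
def cab(P,p): # world->cabinet xy
    c,s=np.cos(p[2]),np.sin(p[2]);d=np.asarray(P)[:2]-p[:2];return np.array([c*d[0]+s*d[1],-s*d[0]+c*d[1]])
def wor(q,p):
    c,s=np.cos(p[2]),np.sin(p[2]);return np.array([p[0]+c*q[0]-s*q[1],p[1]+s*q[0]+c*q[1]])
E
python3 - <<'E'
from h import *
from scipy.optimize import least_squares
f=dict(np.load("top0.npz"));g=dict(np.load("scene0.npz"))
T=lambda x,y:(x/2.5+205,y/2.5+30); S=lambda x,y:(x/3+215,y/3+170)
obs=[(f,T(473,408),(-.0078,-.02,0)),(f,T(30,352),(-.0078,.365,0)),(f,T(452,433),(-.024,.003,.030)),(f,T(367,280),(.102,.086,.045)),
(g,S(60,473),(.24,-.02,0)),(g,S(714,400),(.24,.365,0)),(g,S(40,315),(.24,-.02,.13)),(g,S(752,245),(.24,.365,.13))]
def r(p,o=obs): return np.concatenate([proj(F,[*wor(q,p),q[2]])-u for F,u,q in o])
for n,o in(("all",obs),("top",obs[:4]),("scene",obs[4:])):
    s=least_squares(r,[.6,-.08,-.1],args=(o,),loss="soft_l1");p=s.x;print(n,p,np.round(r(p,o),1).tolist())
    if n=="all": P=p;np.save("cab.npy",p)
top=f["img"];
kt=ray(f,345.2,250.6,.0135)
print("knob cab",cab(kt,P),"scene",cab([.497,-.0434],P))
for n,u,z in(("cup",T(161,481),.024),("insul",T(42,436),.040),("key",(490,235),.004)):
    w=ray(f,*u,z);print(n,w,cab(w,P))
st=__import__("rig").manip.state();R=Ro.from_quat(st["orientation"]).as_matrix();print(R.round(3),cab(st["tool_pos"],P))
E
```

```text
all [ 0.61673373 -0.12913452 -0.11940089] [0.1, 4.2, -0.6, 3.4, -0.4, -2.1, 1.5, -6.3, -0.0, -0.3, 0.4, 0.3, -1.9, -0.2, 1.0, -0.3]
top [ 0.6135881  -0.12877328 -0.14461967] [-0.2, 5.9, -0.2, 0.7, -0.8, -0.7, 2.7, -5.6]
scene [ 0.61710158 -0.12981016 -0.1164855 ] [0.0, -0.0, 0.3, 0.0, -1.9, 0.0, 0.9, -0.6]
knob cab [-0.13482363  0.07254148] scene [-0.12909372  0.07086174]
cup [0.54711929 0.11561728 0.024     ] [-0.09827299  0.23471692]
insul [0.58088984 0.21125998 0.04      ] [-0.07613559  0.33370133]
key [ 0.52760004 -0.3488446   0.004     ] [-0.06232778 -0.22876316]
[[ 0.921 -0.388 -0.   ]
 [-0.388 -0.921 -0.001]
 [ 0.     0.001 -1.   ]] [-0.44165596  0.7031437 ]
```

Run:
```python
from h import *
from scipy.optimize import least_squares
f=dict(np.load("top0.npz"));g=dict(np.load("scene0.npz"))
T=lambda x,y:(x/2.5+205,y/2.5+30); S=lambda x,y:(x/3+215,y/3+170)
obs=[(f,T(473,408),(-.0078,-.02,0)),(f,T(30,352),(-.0078,.365,0)),(f,T(452,433),(-.024,.003,.022)),(f,T(367,280),(.102,.086,.0)),
(g,S(60,473),(.24,-.02,0)),(g,S(714,400),(.24,.365,0)),(g,S(40,315),(.24,-.02,.13)),(g,S(752,245),(.24,.365,.13))]
def r(p,o=obs): return np.concatenate([proj(F,[*wor((q[0]+(p[3] if F is g else 0),q[1]),p),q[2]])-u for F,u,q in o])
for n,o in(("all",obs),("top",obs[:4])):
    s=least_squares(r,[.6,-.08,-.1,0],args=(o,),loss="soft_l1");p=s.x;print(n,p,np.round(r(p,o),1).tolist())
    if n=="all": P=p;np.save("cab.npy",p[:3])
print("knob cab",cab(ray(f,345.2,250.6,.0135),P),"scene",cab([.497,-.0434],P))
# tab in scene view, depth at door bars
for q in((-.024,.003,.05),(-.024,.003,.022),(.055,.003,.05)):print("scene crop",(proj(g,[*wor(q,P),q[2]])-[215,170])*3,"top crop",(proj(f,[*wor(q,P),q[2]])-[205,30])*2.5)
# depth point cloud: black knob & stile, from top range
D=f["range_z"];
for u,v in((345,250),(392,188),(340,188),(225,160),(270,222)):
    z=np.median(D[v-1:v+2,u-1:u+2]);X=f["R"].T@(np.linalg.inv(f["K"])@np.array([u,v,1])*z-f["t"]);print((u,v),X.round(4),cab(X,P).round(4))
```

```text
all [ 0.62102383 -0.13005782 -0.11888467 -0.00427992] [0.5, 2.2, -0.1, 1.6, -0.7, -3.5, -0.2, -1.6, -0.2, -0.2, 0.2, 0.3, -2.1, -0.1, 0.8, -0.3]
top [ 0.61708667 -0.12960132 -0.13710545  0.        ] [0.2, 4.2, 0.1, 0.4, -1.0, -1.7, 0.5, -0.5]
knob cab [-0.1391555   0.07301902] scene [-0.13342645  0.07133632]
scene crop [ 84.35014115 109.94669374] top crop [456.51349195 418.55769276]
scene crop [ 88.05469863 141.16040116] top crop [450.35510435 424.33148496]
scene crop [ 86.48827422 188.27021683] top crop [466.00056183 324.79370306]
(345, 250) [ 0.4925 -0.0402  0.0186] [-0.1383  0.074 ]
(392, 188) [ 0.625  -0.1414  0.0108] [ 0.0053 -0.0108]
(340, 188) [ 6.258e-01 -3.140e-02 -4.000e-04] [-0.0069  0.0985]
(225, 160) [0.6788 0.2131 0.0202] [0.0167 0.3476]
(270, 222) [0.5503 0.1163 0.004 ] [-0.0995  0.2362]
```

Emit:
servo_tool(moves=[[-1, 0.14, 0.17, 0, 0], [-1, 0.29, 0.35, 0, 0], [-1, 0.43, 0.52, 0, 0], [-1, 0.58, 0.7, 0, 0], [-1, 0.72, 0.87, 0, 0]])

```text
time: 0.52
tool_pos: [0.2948, 0.5125, 0.2261]
orientation: [0.98, -0.198, -0.0, 0.0]
force: [0.1, -0.1, 0.2]
width: 0.0596
finger_force: 0.0
```

Emit:
servo_tool(moves=[[-1, 0.14, 0.17, 0, 0], [-1, 0.29, 0.35, 0, 0], [-1, 0.43, 0.52, 0, 0], [-1, 0.58, 0.7, 0, 0], [-1, 0.72, 0.87, 0, 0]])

```text
time: 0.93
tool_pos: [0.3273, 0.4043, 0.2263]
orientation: [0.98, -0.198, -0.0, 0.0]
force: [0.2, 0.9, -0.5]
width: 0.0269
finger_force: 0.0
```

Emit:
servo_tool(moves=[[-1, 0.14, 0.17, 0, 0], [-1, 0.29, 0.35, 0, 0], [-1, 0.43, 0.52, 0, 0], [-1, 0.58, 0.7, 0, 0], [-1, 0.72, 0.87, 0, 0]])

```text
time: 1.35
tool_pos: [0.3598, 0.2962, 0.2263]
orientation: [0.98, -0.198, -0.0, 0.0]
force: [1.5, 0.1, 0.3]
width: 0.0008
finger_force: 0.0
```

Emit:
servo_tool(moves=[[-1, 0.14, 0.17, 0, 0], [-1, 0.29, 0.35, 0, 0], [-1, 0.43, 0.52, 0, 0], [-1, 0.58, 0.7, 0, 0], [-1, 0.72, 0.87, 0, 0]])

```text
time: 1.77
tool_pos: [0.3923, 0.1882, 0.2264]
orientation: [0.98, -0.198, -0.0, 0.0]
force: [0.1, -0.0, 0.7]
width: 0.0005
finger_force: 0.0
```

Emit:
servo_tool(moves=[[-1, 0.14, 0.17, 0, 0], [-1, 0.29, 0.35, 0, 0], [-1, 0.43, 0.52, 0, 0], [-1, 0.58, 0.7, 0, 0], [-1, 0.72, 0.87, 0, 0]])

```text
time: 2.18
tool_pos: [0.4249, 0.0801, 0.2265]
orientation: [0.98, -0.198, -0.0, 0.0]
force: [0.8, 0.3, -0.3]
width: 0.0001
finger_force: 0.0
```

Emit:
servo_tool(moves=[[-1, 0.14, 0.17, 0, 0], [-1, 0.29, 0.35, 0, 0], [-1, 0.43, 0.52, 0, 0], [-1, 0.58, 0.7, 0, 0], [-1, 0.72, 0.85, 0, 0]])

```text
time: 2.6
tool_pos: [0.4581, -0.0263, 0.2264]
orientation: [0.98, -0.198, -0.0, 0.0]
force: [-0.3, 0.8, -0.3]
width: 0.0004
finger_force: 0.0
```

Emit:
servo_tool(moves=[[-1, 0, 0, 0.16, 0], [-1, 0, 0, 0.32, 0], [-1, 0, 0, 0.48, 0], [-1, 0, 0, 0.64, 0], [-1, 0, 0, 0.8, 0]])

```text
time: 3.02
tool_pos: [0.458, -0.0252, 0.1457]
orientation: [0.98, -0.198, -0.0, 0.0]
force: [0.3, -0.1, 0.0]
width: 0.0004
finger_force: 0.0
```

Emit:
servo_tool(moves=[[-1, 0, 0, 0.16, 0], [-1, 0, 0, 0.32, 0], [-1, 0, 0, 0.48, 0], [-1, 0, 0, 0.64, 0], [-1, 0, 0, 0.8, 0]])

```text
time: 3.43
tool_pos: [0.458, -0.025, 0.0657]
orientation: [0.98, -0.198, -0.0, 0.0]
force: [-0.3, 0.5, -0.2]
width: 0.0005
finger_force: 0.0
```

Emit:
servo_tool(moves=[[-1, 0, 0, 0.2, 0], [-1, 0, 0, 0.36, 0], [-1, 0, 0, 0.48, 0], [-1, 0, 0, 0.55, 0], [-1, 0, 0, 0.6, 0]])

```text
time: 3.85
tool_pos: [0.4578, -0.0251, 0.0057]
orientation: [0.98, -0.198, -0.001, 0.0]
force: [-0.9, 0.1, 0.9]
width: 0.0002
finger_force: 0.0
```

Run:
```python
from rig import manip
from h import *
P=np.load("cab.npy");s=manip.state();print(s["tool_pos"],cab(s["tool_pos"],P),s["force"])
f=manip.grab_frame("top");c=f["img"][140:290,270:420,::-1];cv2.imwrite("pics/t1.png",cv2.convertScaleAbs(cv2.resize(c,None,fx=3,fy=3),alpha=1.8))
```

```text
[ 0.45780639 -0.02511533  0.00569116] [-0.17451207  0.08484338] [-0.88388648  0.05497582  0.86386142]
```

View pics/t1.png

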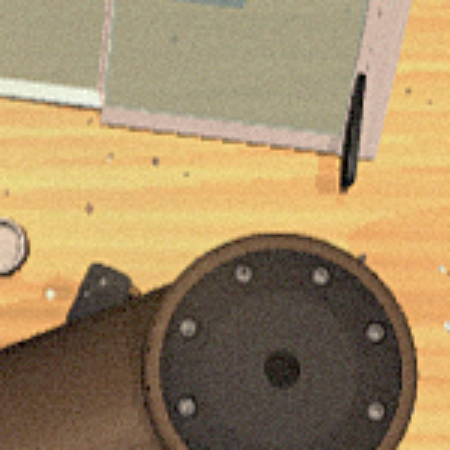

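The arm hides the knob in the top view, where only the tab (pixel 350,130) and the cup can be seen. The scene camera will check the knob after this straight pre-push.

Emit:
servo_tool(moves=[[-1, 0.08, 0, 0, 0], [-1, 0.18, 0, 0, 0], [-1, 0.3, 0, 0, 0], [-1, 0.42, 0, 0, 0], [-1, 0.54, 0, 0, 0]])

```text
time: 4.32
tool_pos: [0.5102, -0.0463, 0.0075]
orientation: [0.98, -0.198, 0.001, -0.0]
force: [0.1, 0.3, 0.1]
width: 0.0001
finger_force: 0.1
```

Emit:
servo_tool(moves=[[-1, 0.12, 0, 0, 0], [-1, 0.24, 0, 0, 0], [-1, 0.35, 0, 0, 0], [-1, 0.44, 0, 0, 0], [-1, 0.5, 0, 0, 0]])

```text
time: 4.73
tool_pos: [0.5557, -0.0659, 0.007]
orientation: [0.98, -0.198, 0.001, -0.0]
force: [-0.4, 0.5, 0.8]
width: 0.0005
finger_force: 0.2
```

```bash
cat >> h.py <<'E'
def look(manip,name=None,fx=3):
    P=np.load("cab.npy");s=manip.state();R=Ro.from_quat(s["orientation"]).as_matrix()
    print("t",s["time"],"tcp",s["tool_pos"].round(4),"cab",cab(s["tool_pos"],P).round(4),"phi",np.degrees(P[2]-np.arctan2(R[1,0],R[0,0])).round(2),"F",s["force"].round(1),"w",s["width"].round(4))
    g=manip.grab_frame("scene");np.savez("last.npz",**g)
    if name:cv2.imwrite("pics/%s.png"%name,cv2.resize(g["img"][120:320,200:440,::-1],None,fx=fx,fy=fx,interpolation=cv2.INTER_CUBIC))
    return g,P
E
python3 - <<'E'
from rig import manip
from h import *
g,P=look(manip,"s1")
for q in((-.034,.042,.009),(-.028,.05,.009)):print((proj(g,[*wor(q,P),q[2]])-[200,120])*3)
E
```

```text
Traceback (most recent call last):
  File "h.py", line 14, in look
    print("t",s["time"],"tcp",s["tool_pos"].round(4),"cab",cab(s["tool_pos"],P).round(4),"phi",np.degrees(P[2]-np.arctan2(R[1,0],R[0,0])).round(2),"F",s["force"].round(1),"w",s["width"].round(4))
                                                                                                                                                                               ^^^^^^^^^^^^^^^^
AttributeError: 'float' object has no attribute 'round'
```

```bash
sed -i 's/s\["width"\].round(4)/s["width"]/' h.py
python3 - <<'E'
from rig import manip
from h import *
g,P=look(manip,"s1")
for q in((-.034,.042,.009),(-.028,.05,.009)):print((proj(g,[*wor(q,P),q[2]])-[200,120])*3)
E
```

```text
t 4.7333 tcp [ 0.5557 -0.0659  0.007 ] cab [-0.0725  0.0559] phi 16.06 F [-0.4  0.5  0.8] w 0.00047119853012285364
[190.26655779 291.12934036]
[202.12504346 295.6984475 ]
```

View pics/s1.png

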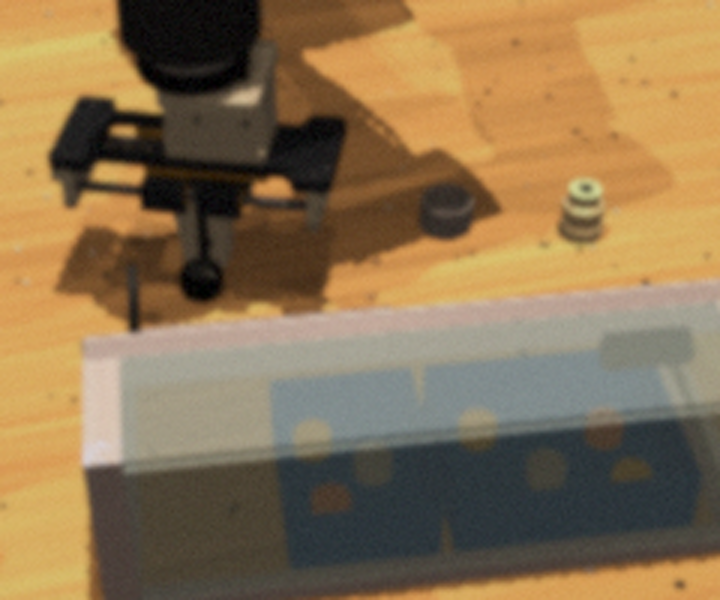

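Emit:
servo_tool(moves=[[-1, 0.04, 0, 0, 0], [-1, 0.08, 0, 0, 0], [-1, 0.12, 0, 0, 0], [-1, 0.15, 0, 0, 0], [-1, 0.16, 0, 0, 0]])

```text
time: 5.2
tool_pos: [0.5693, -0.0716, 0.0066]
orientation: [0.98, -0.198, 0.0, -0.0]
force: [-0.5, -1.3, 0.2]
width: 0.0004
finger_force: 0.1
```

Emit:
servo_tool(moves=[[-1, -0.06, 0, 0, 0], [-1, -0.16, 0, 0, 0], [-1, -0.26, 0, 0, 0], [-1, -0.34, 0, 0, 0], [-1, -0.4, 0, 0, 0]])

```text
time: 5.62
tool_pos: [0.5304, -0.0555, 0.0067]
orientation: [0.98, -0.198, -0.0, 0.0]
force: [-1.0, 0.2, -0.0]
width: 0.0005
finger_force: 0.0
```

Emit:
servo_tool(moves=[[-1, 0, 0, -0.15, 0], [-1, 0, 0, -0.35, 0.01], [1, 0, 0, -0.55, 0.02], [1, 0, 0, -0.6, 0.03], [1, 0, 0, -0.6, 0.039]])

```text
time: 6.03
tool_pos: [0.5329, -0.0554, 0.0688]
orientation: [0.948, -0.318, 0.002, -0.001]
force: [-0.7, -0.8, 0.2]
width: 0.015
finger_force: 0.0
```

Run:
```python
from rig import manip
from h import *
g,P=look(manip)
s=manip.state();R=Ro.from_quat(s["orientation"]).as_matrix()
w=wor((-.036,-.069),P);d=np.r_[w,.067]-s["tool_pos"];print("tool shift",R.T@d)
x0,y0=255,195;p=g["img"][y0:240,x0:300].max(2);k,l,st,ce=cv2.connectedComponentsWithStats((p<60).astype(np.uint8))
for i in range(1,k):
    if st[i,4]>30:u=ce[i]+[x0,y0];print(u,st[i],cab(ray(g,*u,.009),P))
```

```text
t 6.0333 tcp [ 0.5329 -0.0554  0.0688] cab [-0.0963  0.0637] phi 30.22 F [-0.7 -0.8  0.2] w 0.01498306126915944
tool shift [0.11969626 0.08331951 0.00091133]
[264.76271186 217.94067797] [  4  16  14  13 118] [-0.03073367  0.04465773]
```

Emit:
servo_tool(moves=[[1, 0.12, 0.08, 0, 0], [1, 0.24, 0.17, 0, 0], [1, 0.36, 0.25, 0, 0], [1, 0.48, 0.33, 0, 0], [1, 0.6, 0.42, 0, 0]])

```text
time: 6.5
tool_pos: [0.5545, -0.1258, 0.0664]
orientation: [0.949, -0.315, -0.0, 0.0]
force: [-0.0, -0.1, -0.0]
width: 0.0522
finger_force: 0.0
```

Emit:
servo_tool(moves=[[1, 0.12, 0.08, 0, 0], [1, 0.26, 0.18, 0, 0], [1, 0.4, 0.28, 0, 0], [1, 0.52, 0.37, 0, 0], [1, 0.6, 0.42, 0, 0]])

```text
time: 6.92
tool_pos: [0.5773, -0.1961, 0.0662]
orientation: [0.949, -0.316, -0.0, 0.0]
force: [-0.1, 0.1, 0.5]
width: 0.0847
finger_force: 0.0
```

Emit:
servo_tool(moves=[[1, 0, 0, 0, 0], [1, 0, 0, 0, 0], [1, 0, 0, 0, 0], [1, 0, 0, 0.02, 0], [1, 0, 0, 0.05, 0]])

```text
time: 7.33
tool_pos: [0.5777, -0.1945, 0.0618]
orientation: [0.949, -0.316, 0.0, -0.0]
force: [0.3, 0.9, 0.6]
width: 0.0875
finger_force: 0.0
```

Run:
```python
from rig import manip
from h import *
g,P=look(manip,"s2")
```

```text
t 7.3333 tcp [ 0.5777 -0.1945  0.0618] cab [-0.0354 -0.0692] phi 30.02 F [0.3 0.9 0.6] w 0.08754033985495191
```

View pics/s2.png

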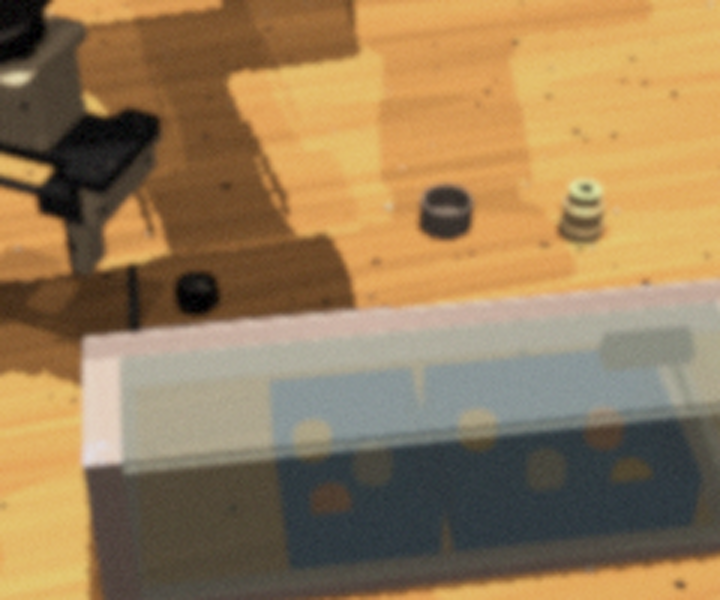

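The left finger tip at (85,275) is right of the tab at (133,300), and the knob at (197,292) stands clear. I'll lower the tool and start on the door.

Emit:
servo_tool(moves=[[1, 0, 0, 0.08, 0], [1, 0, 0, 0.17, 0], [1, 0, 0, 0.26, 0], [1, 0, 0, 0.32, 0], [1, 0, 0, 0.34, 0]])

```text
time: 7.8
tool_pos: [0.5765, -0.1951, 0.0257]
orientation: [0.949, -0.316, -0.001, 0.0]
force: [0.2, -0.7, -0.0]
width: 0.0878
finger_force: 0.0
```

Emit:
servo_tool(moves=[[1, -0.02, -0.03, 0, 0], [1, -0.04, -0.07, 0, 0], [1, -0.06, -0.1, 0, 0], [1, -0.08, -0.14, 0, 0], [1, -0.1, -0.17, 0, 0]])

```text
time: 8.22
tool_pos: [0.58, -0.1754, 0.0279]
orientation: [0.949, -0.316, 0.0, 0.0]
force: [1.1, -4.2, -0.9]
width: 0.0875
finger_force: 1.5
```

Emit:
servo_tool(moves=[[1, -0.03, -0.05, 0, 0], [1, -0.06, -0.1, 0, 0], [1, -0.09, -0.16, 0, 0], [1, -0.12, -0.21, 0, 0], [1, -0.15, -0.26, 0, 0]])

```text
time: 8.63
tool_pos: [0.5836, -0.1452, 0.0278]
orientation: [0.949, -0.316, 0.0, -0.0]
force: [0.0, -4.3, 1.2]
width: 0.0876
finger_force: 1.9
```

Run:
```python
from rig import manip
from h import *
g,P=look(manip,"s3",2)
```

```text
t 8.6333 tcp [ 0.5836 -0.1452  0.0278] cab [-0.0354 -0.0195] phi 30.07 F [ 0.  -4.3  1.2] w 0.08763875825908608
```

View pics/s3.png

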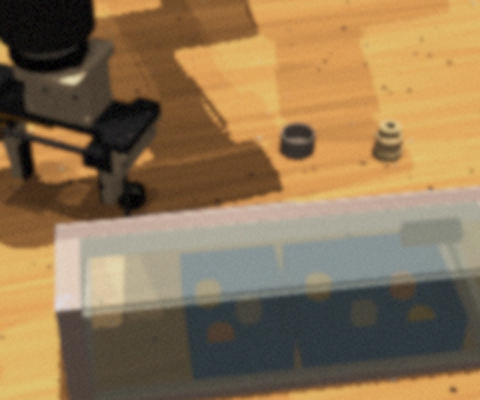

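The door is moving: the left finger is at about (112,185) and the knob at (130,196) is undisturbed. I'll continue to about 155 mm open.

Emit:
servo_tool(moves=[[1, -0.04, -0.065, 0, 0], [1, -0.076, -0.13, 0, 0], [1, -0.114, -0.2, 0, 0], [1, -0.152, -0.265, 0, 0], [1, -0.19, -0.33, 0, 0]])

```text
time: 9.1
tool_pos: [0.588, -0.1073, 0.0277]
orientation: [0.949, -0.316, -0.0, 0.0]
force: [-1.3, -3.9, 2.6]
width: 0.0877
finger_force: 2.2
```

Emit:
servo_tool(moves=[[1, -0.04, -0.065, 0, 0], [1, -0.076, -0.13, 0, 0], [1, -0.114, -0.2, 0, 0], [1, -0.152, -0.265, 0, 0], [1, -0.19, -0.33, 0, 0]])

```text
time: 9.52
tool_pos: [0.5925, -0.0695, 0.0276]
orientation: [0.949, -0.316, -0.0, 0.0]
force: [-1.3, -4.5, 3.1]
width: 0.0878
finger_force: 2.4
```

Emit:
servo_tool(moves=[[1, -0.04, -0.065, 0, 0], [1, -0.08, -0.14, 0, 0], [1, -0.12, -0.21, 0, 0], [1, -0.15, -0.26, 0, 0], [1, -0.17, -0.3, 0, 0]])

```text
time: 9.93
tool_pos: [0.5966, -0.0352, 0.0274]
orientation: [0.949, -0.316, -0.0, 0.0]
force: [-3.2, -4.5, 3.4]
width: 0.0876
finger_force: 2.4
```

Run:
```python
from rig import manip
from h import *
g,P=look(manip,"s4")
```

```text
t 9.9333 tcp [ 0.5966 -0.0352  0.0274] cab [-0.0355  0.0913] phi 30.06 F [-3.2 -4.5  3.4] w 0.0875657434655556
```

View pics/s4.png

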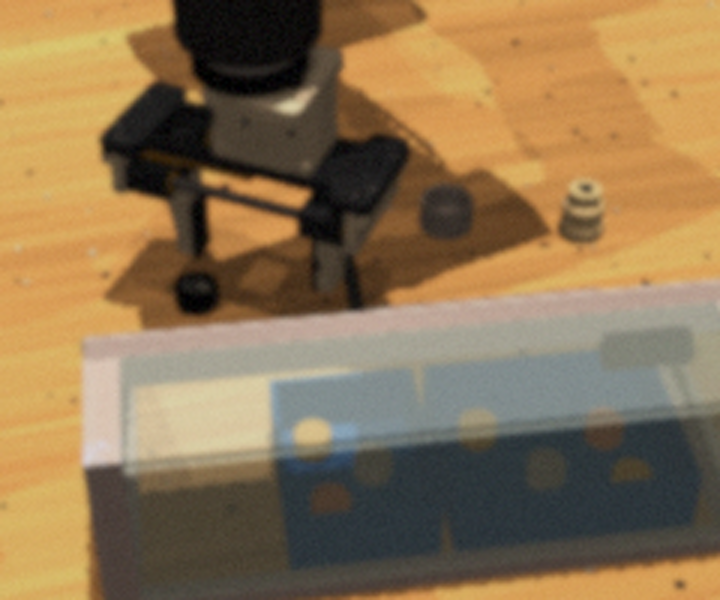

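The door is about 152 mm open, with the tab at (352,285). The right finger (190,230) is behind the knob (197,292). I'll ease back 7 mm and lower.

Emit:
servo_tool(moves=[[1, -0.03, 0.018, 0, 0], [1, -0.06, 0.035, 0, 0], [1, -0.06, 0.035, 0.07, 0], [1, -0.06, 0.035, 0.14, 0], [1, -0.06, 0.035, 0.2, 0]])

```text
time: 10.4
tool_pos: [0.59, -0.0355, 0.0071]
orientation: [0.949, -0.317, 0.0, -0.0]
force: [-1.1, -3.9, 4.1]
width: 0.0875
finger_force: 2.2
```

Run:
```python
from rig import manip
from h import *
g,P=look(manip)
s=manip.state();R=Ro.from_quat(s["orientation"]).as_matrix();c0=cab(s["tool_pos"],P)
L0=c0+.0545*np.array([np.sin(np.radians(30)),np.cos(np.radians(30))])
print("L",L0)
x0,y0=255,195;p=g["img"][y0:240,x0:300].max(2);k,l,st,ce=cv2.connectedComponentsWithStats((p<55).astype(np.uint8))
for i in range(1,k):
    if st[i,4]>30:u=ce[i]+[x0,y0];print(u,st[i],cab(ray(g,*u,.009),P))
# plan: phi from 30 to 0 about L, L x going to -0.009, contact y kept +2mm
dtot=L0[1]+.0138+.002
for ph in range(27,-1,-3):
    a=np.radians(ph);e=(30-ph)/30
    L=np.array([L0[0]+e*.006,dtot-(.0105*np.cos(a)+.0095*np.sin(a))])
    c=L-.0545*np.array([np.sin(a),np.cos(a)])
    d=np.r_[wor(c,P),s["tool_pos"][2]]-s["tool_pos"];Rf=L-.109*np.array([np.sin(a),np.cos(a)])
    print(ph,"shift/.1",(R.T@d/.1).round(3),"roll",round((ph-30)/360,4),"Rfront",(Rf+.0095*np.array([np.cos(a),-np.sin(a)])).round(4),"reach",np.hypot(*wor(c,P)).round(3))
```

```text
t 10.4 tcp [ 0.59   -0.0355  0.0071] cab [-0.042   0.0902] phi 30.11 F [-1.1 -3.9  4.1] w 0.08749271117232714
L [-0.01540319  0.13724971]
[265.4047619  212.32539683] [  3   0  15  30 252] [-0.04885665  0.04693534]
27 shift/.1 [ 0.023 -0.022 -0.   ] roll -0.0083 Rfront [-0.0558  0.0379] reach 0.594
24 shift/.1 [ 0.056 -0.029 -0.   ] roll -0.0167 Rfront [-0.0499  0.0362] reach 0.597
21 shift/.1 [ 0.088 -0.038 -0.   ] roll -0.025 Rfront [-0.0438  0.0347] reach 0.6
18 shift/.1 [ 0.12  -0.049 -0.   ] roll -0.0333 Rfront [-0.0377  0.0335] reach 0.603
15 shift/.1 [ 0.151 -0.062 -0.   ] roll -0.0417 Rfront [-0.0314  0.0327] reach 0.606
12 shift/.1 [ 0.182 -0.076 -0.   ] roll -0.05 Rfront [-0.0252  0.0322] reach 0.61
9 shift/.1 [ 0.212 -0.092 -0.   ] roll -0.0583 Rfront [-0.0189  0.032 ] reach 0.613
6 shift/.1 [ 0.241 -0.109 -0.   ] roll -0.0667 Rfront [-0.0125  0.0322] reach 0.617
3 shift/.1 [ 0.27  -0.129 -0.   ] roll -0.075 Rfront [-0.0062  0.0327] reach 0.62
0 shift/.1 [ 0.298 -0.15  -0.   ] roll -0.0833 Rfront [0.0001 0.0335] reach 0.624
```

```bash
cat >> h.py <<'E'
def plan(manip,half,d,rows): # rows: (phi deg, Lx); d = door opening held
    P=np.load("cab.npy");s=manip.state();R=Ro.from_quat(s["orientation"]).as_matrix()
    p0=np.degrees(P[2]-np.arctan2(R[1,0],R[0,0]))
    for ph,Lx in rows:
        a=np.radians(ph);e=np.array([np.sin(a),np.cos(a)]);n=np.array([np.cos(a),-np.sin(a)])
        L=np.array([Lx,d-(.0105*np.cos(a)+.0095*abs(np.sin(a)))]);c=L-half*e;Rf=L-2*half*e+.0095*n
        D=np.r_[wor(c,P),.007]-s["tool_pos"]
        print(ph,"shift",(R.T@D/.1).round(3),"roll",round((ph-p0)/360,4),"face L/R",(Rf+.0105*e).round(4),(Rf-.0105*e).round(4))
E
python3 - <<'E'
from rig import manip
from h import *
plan(manip,.0495,.154,[(31.5,-.0155),(33,-.0155)])
E
```

```text
31.5 shift [-0.028 -0.074 -0.013] roll 0.0038 face L/R [-0.0536  0.0597] [-0.0646  0.0418]
33 shift [-0.041 -0.074 -0.013] roll 0.008 face L/R [-0.0557  0.0606] [-0.0672  0.043 ]
```

Emit:
servo_tool(moves=[[1, -0.04, -0.02, 0, 0.008], [0.9, -0.04, -0.04, 0, 0.008], [0.8, -0.04, -0.06, 0, 0.008], [0.77, -0.04, -0.075, 0, 0.008], [0.77, -0.04, -0.075, 0, 0.008]])

```text
time: 10.87
tool_pos: [0.5911, -0.0267, 0.0071]
orientation: [0.941, -0.34, -0.001, 0.0]
force: [-1.6, -2.4, -1.6]
width: 0.0778
finger_force: 1.4
```

Run:
```python
from rig import manip
from h import *
g,P=look(manip)
plan(manip,.0495,.154,[(p,-.0155+(33-p)/33*.0065) for p in (31,28,25,22,19,16)])
```

```text
t 10.8667 tcp [ 0.5911 -0.0267  0.0071] cab [-0.042  0.099] phi 32.9 F [-1.6 -2.4 -1.6] w 0.07778417290717494
31 shift [0.018 0.004 0.002] roll -0.0053 face L/R [-0.0525  0.0594] [-0.0634  0.0414]
28 shift [ 0.048 -0.002  0.002] roll -0.0136 face L/R [-0.0477  0.0577] [-0.0575  0.0391]
25 shift [ 0.078 -0.01   0.002] roll -0.022 face L/R [-0.0427  0.0562] [-0.0516  0.0372]
22 shift [ 0.107 -0.019  0.002] roll -0.0303 face L/R [-0.0377  0.0551] [-0.0455  0.0356]
19 shift [ 0.136 -0.03   0.002] roll -0.0386 face L/R [-0.0326  0.0542] [-0.0394  0.0344]
16 shift [ 0.164 -0.043  0.002] roll -0.047 face L/R [-0.0274  0.0536] [-0.0332  0.0334]
```

Emit:
servo_tool(moves=[[0.77, 0.05, 0, 0, -0.014], [0.77, 0.08, -0.01, 0, -0.022], [0.77, 0.107, -0.02, 0, -0.03], [0.77, 0.136, -0.03, 0, -0.039], [0.77, 0.16, -0.04, 0, -0.047]])

```text
time: 11.33
tool_pos: [0.6071, -0.034, 0.0078]
orientation: [0.981, -0.196, 0.001, -0.0]
force: [0.9, -3.5, -1.2]
width: 0.0776
finger_force: 1.5
```

```bash
cat >> h.py <<'E'
def knob(g,P,x0,y0,x1,y1,th=50):
    p=g["img"][y0:y1,x0:x1].max(2);k,l,st,ce=cv2.connectedComponentsWithStats((p<th).astype(np.uint8))
    for i in range(1,k):
        if st[i,4]>30:u=ce[i]+[x0,y0];print(u.round(1),st[i],cab(ray(g,*u,.009),P).round(4))
E
python3 - <<'E'
from rig import manip
from h import *
g,P=look(manip,"s5")
knob(g,P,245,195,310,270)
plan(manip,.0495,.154,[(p,-.0122+(16-p)/16*.004) for p in (13,10,7,4,2,0)])
E
```

```text
t 11.3333 tcp [ 0.6071 -0.034   0.0078] cab [-0.0252  0.0937] phi 15.84 F [ 0.9 -3.5 -1.2] w 0.07755319095990305
[262.  211.1] [  1   0  26  33 306] [-0.0538  0.0399]
[306.8 205.4] [55  0 10 28 81] [-0.0604  0.1371]
13 shift [ 0.023 -0.004  0.008] roll -0.0074 face L/R [-0.0221  0.0533] [-0.0268  0.0328]
10 shift [ 0.055 -0.011  0.008] roll -0.0157 face L/R [-0.0167  0.0532] [-0.0204  0.0325]
7 shift [ 0.087 -0.02   0.008] roll -0.024 face L/R [-0.0113  0.0534] [-0.0139  0.0326]
4 shift [ 0.118 -0.031  0.008] roll -0.0324 face L/R [-0.0059  0.0539] [-0.0074  0.033 ]
2 shift [ 0.139 -0.039  0.008] roll -0.0379 face L/R [-0.0023  0.0544] [-0.003   0.0334]
0 shift [ 0.16  -0.048  0.008] roll -0.0435 face L/R [0.0013 0.055 ] [0.0013 0.034 ]
```

View pics/s5.png

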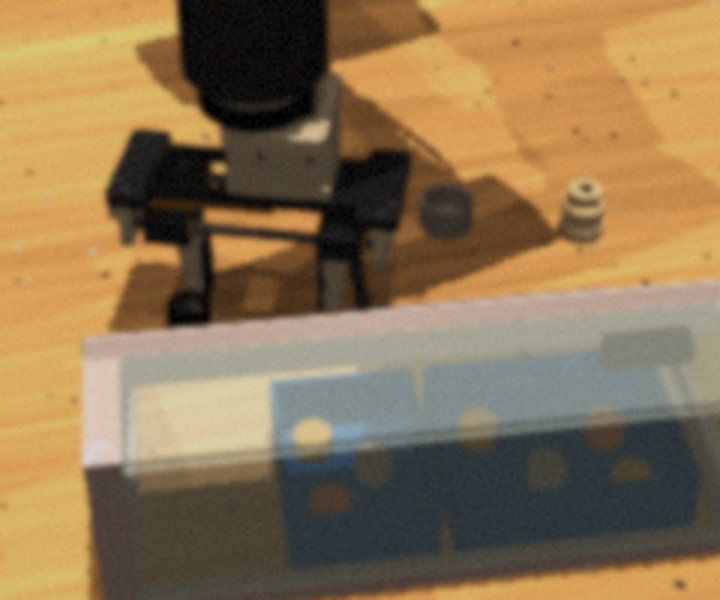

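The knob is at (187,307), in front of the right finger, and the door is held with its tab at (360,290). I'll keep rotating, shifting slightly right so the knob stays centred on the finger.

Emit:
servo_tool(moves=[[0.77, 0.03, 0.01, 0, -0.008], [0.77, 0.06, 0.01, 0, -0.016], [0.77, 0.1, 0.01, 0, -0.024], [0.77, 0.13, 0.01, 0, -0.032], [0.77, 0.155, 0.01, 0, -0.038]])

```text
time: 11.8
tool_pos: [0.6204, -0.041, 0.0078]
orientation: [0.997, -0.079, 0.0, -0.0]
force: [-2.8, -2.7, -0.4]
width: 0.0776
finger_force: 1.7
```

Run:
```python
from rig import manip
from h import *
g,P=look(manip,"s6")
for x in(0,.015):
  for y in(.03,.04,.05):print(x,y,((proj(g,[*wor((x,y),P),.009])-[200,120])*3).round())
plan(manip,.0495,.148,[(0,x) for x in (-.009,.0,.01,.02,.028)])
```

```text
t 11.8 tcp [ 0.6204 -0.041   0.0078] cab [-0.0112  0.0884] phi 2.25 F [-2.8 -2.7 -0.4] w 0.0776249052855959
0 0.03 [175. 325.]
0 0.04 [190. 324.]
0 0.05 [204. 322.]
0.015 0.03 [176. 340.]
0.015 0.04 [191. 338.]
0.015 0.05 [206. 337.]
0 shift [0.019 0.002 0.007] roll -0.0059 face L/R [0.0005 0.049 ] [0.0005 0.028 ]
0 shift [ 0.109 -0.001  0.007] roll -0.0059 face L/R [0.0095 0.049 ] [0.0095 0.028 ]
0 shift [ 0.209 -0.005  0.007] roll -0.0059 face L/R [0.0195 0.049 ] [0.0195 0.028 ]
0 shift [ 0.309 -0.009  0.007] roll -0.0059 face L/R [0.0295 0.049 ] [0.0295 0.028 ]
0 shift [ 0.389 -0.012  0.007] roll -0.0059 face L/R [0.0375 0.049 ] [0.0375 0.028 ]
```

View pics/s6.png

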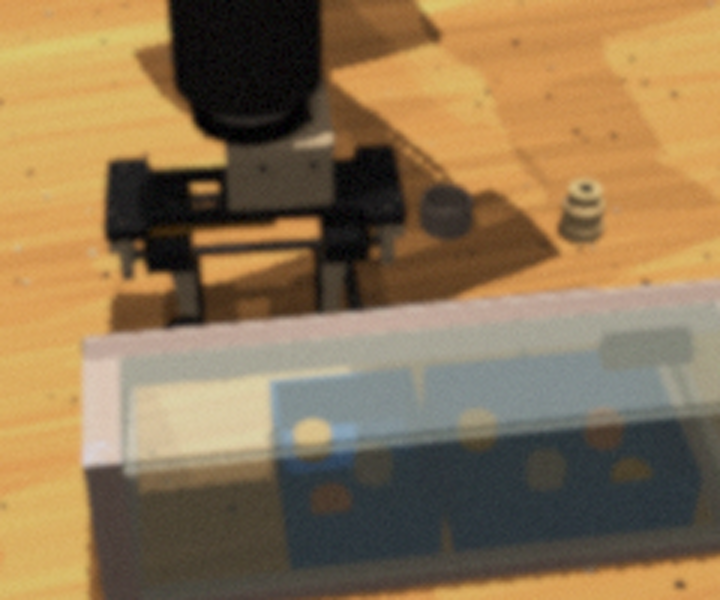

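(I've now viewed one picture over the limit, so I'll use numbers only from here.) The knob's dark edge at (185,322) is centred on the finger at y of about 38 mm. Next is the straight push in.

Emit:
servo_tool(moves=[[0.77, 0.04, 0, 0, -0.006], [0.77, 0.08, 0, 0, -0.006], [0.77, 0.13, 0, 0, -0.006], [0.77, 0.17, 0, 0, -0.006], [0.77, 0.21, 0, 0, -0.006]])

```text
time: 12.27
tool_pos: [0.6413, -0.0443, 0.0076]
orientation: [0.998, -0.062, -0.0, -0.0]
force: [-3.3, -2.4, 0.8]
width: 0.0773
finger_force: 1.8
```

Run:
```python
from rig import manip
from h import *
g,P=look(manip)
f=manip.grab_frame("top")
im=g["img"].astype(int)
x0,y0,x1,y1=235,222,300,262
m=im[y0:y1,x0:x1].max(2);print("px of cab(.035,.04)",proj(g,[*wor((.035,.04),P),.009]))
for r in m[::2,::2]:print(" ".join("%3d"%v for v in r))
plan(manip,.0495,.148,[(0,x) for x in (.02,.028,.031)])
```

```text
t 12.2667 tcp [ 0.6413 -0.0443  0.0076] cab [0.0099 0.0876] phi 0.26 F [-3.3 -2.4  0.8] w 0.07734594299471637
px of cab(.035,.04) [264.08544689 239.47037392]
220 219 220 200 195 209 218 214 215 206 193 158  83  77  79  57  76 106 100  81  86  89 108 106 104 102 101  97  89  94  85  73  78
222 211 205 201 187 185 186 169 167 149 131 113  76  76  76  55  44  76  80  84  79  81  84  80  77  80  81  76  79  76  80  86  93
200 146 129 127 123 117 124 112 110 103  79  79  72  80  78  61  45  80  84  87  90  89 106 114 119 131 132 137 153 167 168 174 175
191 123 106 112 112 111 112 118 120 111  94  98 109 119 122 121 114 146 165 169 173 169 176 189 191 199 195 191 190 195 195 195 193
190 145 138 143 145 149 164 172 177 181 174 174 186 191 193 193 189 192 195 193 194 195 193 193 191 191 192 194 194 192 196 193 191
197 189 197 195 198 192 193 193 192 192 195 189 189 190 193 191 189 191 189 190 190 190 192 192 191 191 189 191 191 193 195 189 186
193 192 192 189 189 192 187 190 193 188 190 191 190 194 190 190 192 189 190 192 188 193 188 191 191 188 184 183 178 184 182 177 175
194 191 194 194 19
[... 1252 characters left out ...]
2 208 212 218 220 217 223 200 170 150 145 144 146
222 220 205 169 189 208 221 221 215 216 220 218 220 218 218 216 216 216 220 216 220 218 219 217 219 221 219 201 166 155 144 147 145
218 219 206 174 193 207 211 215 214 214 217 219 219 219 220 219 219 220 220 219 220 221 221 220 219 221 218 207 168 158 144 148 145
222 218 206 169 189 204 213 215 215 213 216 218 219 219 224 219 221 221 218 219 218 218 222 219 218 220 221 208 160 161 143 142 160
0 shift [ 0.094 -0.005  0.006] roll -0.0007 face L/R [0.0295 0.049 ] [0.0295 0.028 ]
0 shift [ 0.174 -0.005  0.006] roll -0.0007 face L/R [0.0375 0.049 ] [0.0375 0.028 ]
0 shift [ 0.204 -0.006  0.006] roll -0.0007 face L/R [0.0405 0.049 ] [0.0405 0.028 ]
```

Emit:
servo_tool(moves=[[0.77, 0.04, 0, 0, 0], [0.77, 0.08, 0, 0, 0], [0.77, 0.13, 0, 0, 0], [0.77, 0.17, 0, 0, 0], [0.77, 0.2, 0, 0, 0]])

```text
time: 12.78
tool_pos: [0.6613, -0.0468, 0.0075]
orientation: [0.998, -0.061, 0.0, 0.0]
force: [-3.1, -1.9, 0.9]
width: 0.0776
finger_force: 1.7
```

Run:
```python
from rig import manip
from h import *
g,P=look(manip)
im=g["img"].astype(int)
x0,y0,x1,y1=241,236,291,280
for q in((.055,.04,.009),(.055,.04,0),(.055,.04,.018),(.045,.04,.009)):print(q,proj(g,[*wor(q,P),q[2]]).round(1))
for r in im[y0:y1:2,x0:x1:2].max(2):print(" ".join("%3d"%v for v in r))
```

```text
t 12.7833 tcp [ 0.6613 -0.0468  0.0075] cab [0.0302 0.0875] phi 0.2 F [-3.1 -1.9  0.9] w 0.07757791092248578
(0.055, 0.04, 0.009) [264.6 246.4]
(0.055, 0.04, 0) [264.9 249.7]
(0.055, 0.04, 0.018) [264.3 243.1]
(0.045, 0.04, 0.009) [264.3 242.9]
194 193 191 195 191 195 193 190 187 195 188 188 185 183 181 184 182 177 178 177 175 173 176 170 170
190 184 183 183 187 183 182 176 177 175 175 174 173 172 171 171 170 169 173 173 171 171 167 168 169
177 169 175 172 172 171 171 169 168 169 169 168 169 171 170 169 169 169 169 170 170 168 168 170 169
173 166 170 171 172 168 171 171 166 172 167 171 170 170 170 170 172 171 170 169 169 169 169 169 171
174 169 170 173 171 169 172 170 171 168 170 169 176 167 166 170 171 169 172 172 170 170 173 173 172
172 171 168 169 168 168 174 169 165 167 164 160 160 161 155 165 168 171 172 178 176 177 174 180 168
173 169 169 169 168 170 174 154 142 140 143 141 138 140 135 163 174 177 178 176 180 178 179 178 168
172 165 167 171 174 173 179 154 135 136 130 133 135 133 142 171 177 177 175 178 177 182 186 181 170
170 174 172 173 173 176 183 168 138 132 136 136 136 134
[... 644 characters left out ...]

178 201 207 214 212 213 215 214 213 219 221 220 219 222 221 221 222 222 221 220 222 222 221 218 195
179 199 205 209 211 211 212 210 215 220 222 219 222 224 220 219 219 220 220 219 216 213 214 211 192
187 200 203 211 204 202 215 218 216 215 214 214 214 210 210 200 201 195 190 187 180 177 171 171 155
180 191 196 199 199 185 192 185 179 176 180 180 173 171 171 170 172 171 171 174 171 176 178 173 158
140 155 154 159 163 159 161 157 157 163 167 177 172 169 170 168 168 166 160 158 151 149 148 146 133
126 158 156 156 160 159 156 157 151 146 144 146 149 146 146 140 139 140 140 137 137 134 135 133 121
104 120 124 130 133 129 126 126 126 124 125 128 136 138 138 135 135 133 134 132 133 127 130 123 107
```

The knob shows through the glass at u 255–269 with its foot at v≈255, which puts it at about cabinet (55, 38) mm. I'll draw back now.

Emit:
servo_tool(moves=[[0.77, -0.05, 0, 0, 0], [0.77, -0.14, 0, 0, 0], [0.77, -0.24, 0, 0, 0], [0.77, -0.36, 0, 0, 0], [0.77, -0.48, 0, 0, 0]])

```text
time: 13.25
tool_pos: [0.6133, -0.0407, 0.0081]
orientation: [0.998, -0.061, 0.001, -0.0]
force: [2.7, -4.1, 0.2]
width: 0.0778
finger_force: 1.9
```

Emit:
servo_tool(moves=[[0.77, -0.18, 0, 0, 0], [0.77, -0.36, 0, 0, 0], [0.77, -0.54, 0, 0, 0], [0.77, -0.7, 0, 0, 0], [0.77, -0.8, 0, 0, 0]])

```text
time: 13.67
tool_pos: [0.5317, -0.0306, 0.0078]
orientation: [0.998, -0.061, 0.0, -0.0]
force: [-0.1, -0.5, 0.7]
width: 0.0775
finger_force: 0.0
```

Emit:
servo_tool(moves=[[0.77, 0, 0, -0.1, 0], [0.77, 0, 0, -0.3, 0], [0.77, 0, 0, -0.5, 0], [0.77, 0, 0, -0.7, 0], [0.77, 0, 0, -0.8, 0]])

```text
time: 14.08
tool_pos: [0.5359, -0.0305, 0.0909]
orientation: [0.998, -0.061, 0.002, -0.001]
force: [0.0, 0.5, -0.1]
width: 0.0775
finger_force: 0.0
```

Emit:
servo_tool(moves=[[0.77, -0.1, 0, -0.1, 0], [0.77, -0.2, 0, -0.3, 0], [0.77, -0.3, 0, -0.5, 0], [0.77, -0.4, 0, -0.7, 0], [0.77, -0.5, 0, -0.8, 0]])

```text
time: 14.5
tool_pos: [0.4851, -0.0246, 0.1703]
orientation: [0.998, -0.061, 0.002, -0.001]
force: [0.9, -0.8, -0.9]
width: 0.0777
finger_force: 0.0
```

Emit:
servo_tool(moves=[[0.77, 0, 0, 0, 0], [0.77, 0, 0, 0, 0], [0.77, 0, 0, 0, 0], [0.77, 0, 0, 0, 0], [0.77, 0, 0, 0, 0]])

```text
time: 14.92
tool_pos: [0.4841, -0.0251, 0.1667]
orientation: [0.998, -0.061, -0.001, 0.0]
force: [0.1, 0.1, -0.1]
width: 0.0777
finger_force: 0.0
```

Emit:
servo_tool(moves=[[0.77, 0, 0, 0, 0], [0.77, 0, 0, 0, 0], [0.77, 0, 0, 0, 0], [0.77, 0, 0, 0, 0], [0.77, 0, 0, 0, 0]])

```text
time: 15.33
tool_pos: [0.4841, -0.025, 0.1675]
orientation: [0.998, -0.061, -0.0, 0.0]
force: [0.3, -0.2, 0.2]
width: 0.0774
finger_force: 0.0
```

Emit:
servo_tool(moves=[[0.77, 0, 0, 0, 0], [0.77, 0, 0, 0, 0], [0.77, 0, 0, 0, 0], [0.77, 0, 0, 0, 0], [0.77, 0, 0, 0, 0]])

```text
time: 15.75
tool_pos: [0.4841, -0.025, 0.1676]
orientation: [0.998, -0.061, 0.0, -0.0]
force: [-0.6, 0.0, 0.3]
width: 0.0774
finger_force: 0.0
```

Run:
```python
from rig import manip
from h import *
g,P=look(manip);G=np.load("scene0.npz");f=manip.grab_frame("top");F=np.load("top0.npz")
D=lambda a,b:np.abs(a.astype(int)-b.astype(int)).max(2)
print("tab scene diff",D(g["img"],G["img"])[205:231,238:252].max(),"tab top diff",D(f["img"],F["img"])[165:205,380:396].mean(),D(f["img"],F["img"])[165:205,380:396].max())
print("scene tab min now",g["img"][205:231,240:250].max(2).min(1),G["img"][205:231,240:250].max(2).min(1))
for n,a,b,r in(("cup",g,G,(175,200,335,362)),("ins",g,G,(175,205,383,405)),("key",g,G,(205,235,112,158))):
    print(n,D(a["img"],b["img"])[r[0]:r[1],r[2]:r[3]].mean().round(1))
# knob by background difference inside cabinet
d=(D(g["img"],G["img"])>25).astype(np.uint8);d[:240]=0;d[275:]=0;d[:,:236]=0;d[:,330:]=0
k,l,st,ce=cv2.connectedComponentsWithStats(d)
for i in range(1,k):
    if st[i,4]>15:print("scene blob",st[i],ce[i].round(1))
d=(D(f["img"],F["img"])>18).astype(np.uint8);d[:140]=0;d[195:]=0;d[:,:220]=0;d[:,400:]=0
k,l,st,ce=cv2.connectedComponentsWithStats(d)
for i in range(1,k):
    if st[i,4]>25:print("top blob",st[i],ce[i].round(1),cab(ray(f,*ce[i],.012),P).round(4))
```

```text
t 15.75 tcp [ 0.4841 -0.025   0.1676] cab [-0.1484  0.0881] phi 0.2 F [-0.6  0.   0.3] w 0.07737241500607416
tab scene diff 31 tab top diff 44.509375 89
scene tab min now [180 197 177 140 104  95  86  82  76  78  66  60  61  58  57  53  54  51
  50  49  46  49  44  44  60 105] [200 192 174 135  97  85  85  78  73  71  66  63  53  58  53  50  48  48
  48  46  41  42  47  41  60 103]
cup 12.8
ins 5.2
key 5.0
scene blob [257 248  13   7  65] [262.8 251.1]
top blob [ 220  140  180   55 9619] [308.  166.9] [0.0271 0.1723]
```

Emit:
servo_tool(moves=[[0.77, 0, 0, 0, 0], [0.77, 0, 0, 0, 0], [0.77, 0, 0, 0, 0], [0.77, 0, 0, 0, 0], [0.77, 0, 0, 0, 0]])

```text
time: 16.27
tool_pos: [0.4841, -0.025, 0.1676]
orientation: [0.998, -0.061, -0.0, 0.0]
force: [0.8, -0.4, 0.4]
width: 0.0772
finger_force: 0.0
```

Emit:
servo_tool(moves=[[0.77, 0, 0, 0, 0], [0.77, 0, 0, 0, 0], [0.77, 0, 0, 0, 0], [0.77, 0, 0, 0, 0], [0.77, 0, 0, 0, 0]])

```text
time: 16.68
tool_pos: [0.4841, -0.025, 0.1676]
orientation: [0.998, -0.061, 0.0, 0.0]
force: [1.3, -0.2, 0.3]
width: 0.0774
finger_force: 0.0
```

Run:
```python
from rig import manip
from h import *
g0=dict(np.load("last.npz"));g,P=look(manip);G=np.load("scene0.npz")
gr=lambda a:cv2.Sobel(cv2.cvtColor(a,cv2.COLOR_RGB2GRAY).astype(np.float32),cv2.CV_32F,1,0)
for n,(a,b,c,d) in dict(tab=(206,230,236,254),cup=(176,204,332,366),ins=(176,206,380,408),key=(205,235,110,158)).items():
    h=cv2.createHanningWindow((d-c,b-a),cv2.CV_32F)
    print(n,[np.round(cv2.phaseCorrelate(gr(G["img"])[a:b,c:d].copy(),gr(x["img"])[a:b,c:d].copy(),h),2) if 0 else [np.round(v,2) for v in cv2.phaseCorrelate(gr(G["img"])[a:b,c:d].copy(),gr(x["img"])[a:b,c:d].copy(),h)] for x in(g0,g)])
```

```text
t 16.6833 tcp [ 0.4841 -0.025   0.1676] cab [-0.1484  0.0881] phi 0.2 F [ 1.3 -0.2  0.3] w 0.0774200012547012
tab [[array([0.44, 0.18]), np.float64(0.99)], [array([-0.15,  0.2 ]), np.float64(0.93)]]
cup [[array([0.13, 0.02]), np.float64(0.95)], [array([-0.13,  0.32]), np.float64(0.97)]]
ins [[array([-0.07,  0.06]), np.float64(0.89)], [array([-0.11, -0.02]), np.float64(0.82)]]
key [[array([0.09, 0.18]), np.float64(1.08)], [array([-0.  , -0.17]), np.float64(1.14)]]
```

```bash
python3 -c "
from rig import manip;print(manip.job_done())"
```

```text
the job is handed in; nothing more can be done
None
```

The knob now stands in the free place at about cabinet (55, 38) mm. The door has closed by itself, the key blank, insulator and spring cup show no movement, and the job was handed in at about 17 s; I viewed 11 pictures against the limit of 10.

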